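# Open the stopper tub

## Robot

A 7-joint arm with a two-finger parallel gripper is mounted at the origin on the work surface. World frame = base frame: x ahead of the robot, y to its left, z up, the work surface at z = 0. Lengths are in mm, angles in rad, forces in N, time in s.
With the tool pointing down it reaches from about 400 to 900 mm from the base axis. Payload 5.5 kg.
Tool frame: the origin (TCP) lies at the very end of the fingers, on their centre line; the grasp point (between the pads) lies 19 mm behind it; z points along the fingers, y is the line along which they close (so a half turn about z gives the same grasp; the last joint's range is limited). The gripper opens to 92 mm and grips with 3 to 60 N. Pads are 19 mm wide; open, the fingers measure 130 mm over their backs; the gripper's body (75 mm by 190 mm) begins 47 mm behind the grasp point.
Start: joints at [1.41, 0.501, -0.427, 1.55, 0.221, 1.138, -0.21], TCP at [267.331, -592.482, 196.929] pointing down, gripper open.
Joint ranges: [-2.88, 2.88], [-0.31, 2.03], [-1.54, 1.56], [0.2, 2.42], [-1.41, 4.55], [0.19, 2.02], [-2.57, 2.57]. Speed limits (rad/s): [2.57, 2.57, 3.14, 3.14, 3.14, 3.14, 3.14].

## Interface

Orientations are given as a unit quaternion [w, x, y, z].
In Python, from plant import manip gives the robot as it stands.
- The arm moves only by the shell command python3 -m handwheel 'ROWS' [OPENING] [FORCE]. ROWS is JSON, a list of rows, each an object with "offset": the shift along the tool's x, y, z in m, a list of three; "angular": the turn, a rotation vector about the tool's x, y, z in rad, a list of three. In form: [{"offset": [tx, ty, tz], "angular": [rx, ry, rz]}, ...]. A call has 1 to 10 rows; each row is the pose to reach, as a shift and turn from the pose commanded when the call began, along the tool's axes at that moment; what a row does not reach only later rows make up. A row lasts 1/8 s, in which the tool goes at most 62.5 mm and 10.7 degrees, less where a joint would pass 70% of its speed; a pose out of reach is approached as far as the arm can. A call with a gripper value outside its range is refused whole. OPENING is the finger opening in m, from 0 to 0.0918, set as the call begins (- or left out, the last holds). The fingers move at their own pace and stop on an object; FORCE is the grip in N (left out, the last holds). Time passes only in rows, so rows that repeat a pose let the fingers close. It gives the time, the measured TCP pose, the force, the opening and the grip force at its end, in the units of the state.
- manip.get_state(): the state, without advancing time (a new reading comes with each control period).
- manip.capture(name): name is "side" or "top" or "wrist"; returns a dict with "image" (420x560x3 uint8, red, green, blue), "K" (3x3 intrinsics, pixels), "rvec" (rotation vector, rad) and "tvec" (3), from world to camera coordinates, as OpenCV has them. Camera axes: x right, y down, z forward; pixel columns grow to the right and rows downward; lengths in mm; the calibration is good to about 2 mm. A picture is of the moment at which its call begins. There is no depth.
- manip.finish_job(): hands the job in; it is judged then, once.
The state is a dict: "time": time; "joint_pos": joint angles; "qd": joint speeds; "tau": joint torques, N m; "eef_pos": TCP position; "tool_rot": TCP orientation; "contact_force": force on the tool from outside, world axes, zero at the start; "moment": the same for the moment, N m; "grip_width": opening from 0.0 (shut) to 1.0 (fully open); "gripper_force": force on a finger pad.
Only numpy, scipy, OpenCV 4.12 (cv2) and the standard library are available. Lean on these libraries where they do the work, as an engineer would, in place of code of your own. Each camera call takes 0.05 s, during which the arm holds its last target. There are 200 camera calls.

## Task

Open the wide tub, the widest of the three white containers with grey lids on the bench: take its loose lid by the upright tab, tip the tab side well up (some 15 degrees) with the opposite edge still on the tub's rim, then lift the lid off and set it down, without dropping it, flat and right way up inside the empty white tray. Leave the wide tub standing where it is, and leave the smaller tub of the same shape alone.

Things in the scene. Friction and masses are not known exactly. Their poses are not given: they have to be found in the camera images.
- lid_grip (a point): Middle of the wide tub's loose lid's upright tab (10 mm thick along y, 24 along x, 40 tall). x: outward from lid centre, at start within 60 deg of world +x; z up. Lid: grey disc 116 mm wide, 4 thick, 70 g; disc top 24 mm below this point, underside (on the rim) 28, bottom of its 93 mm plug (loose in the tub's mouth; it stands on this when laid down) 34. Lid centre 40 mm, far edge 98 mm along -x.
- tub: The wide tub: round, loose white plastic, 108 mm across, 75 mm tall, 4 mm wall, about 0.7 kg with the rubber stoppers in it. Origin at the centre of its underside, z up. It is the widest of three white, grey-lidded containers that change places.
- small_tub: A smaller round tub of the same shape and material with a lid and tab like the wide one's (lid 82 mm across, 64 mm tall without the tab, 104 mm with it), to be left alone. Origin at the centre of its underside, z up.
- tray_in (a point): Centre of the inner floor of the empty, open white plastic tray, fixed to the bench. Inside 192 mm along its x by 232 mm along its y; walls 4 mm thick and 24 mm high above this floor; z up.

How it is judged (in metres and radians):
On the way:
1. the lid is tipped up by at least 7 degrees at the tab while its other edge is still at the rim (tab raised less than 40 mm, over the tub) (angle between lid_grip's own z axis and vertical above 0.12 rad and z of lid_grip in the frame of tub between 0.108 and 0.143 m and horizontal distance between lid_grip and tub below 0.07 m), for 0.1 s.
At the end, for the whole second after the job is handed in: The lid lies right way up and flat (within 7 degrees) on the inner floor of the tray, wholly inside its walls (grip point 28 to 40 mm above the floor); the wide tub stands upright (within 7 degrees), within 30 mm of where it was (x of lid_grip in the frame of tray_in between -0.09 and 0.09 m and y of lid_grip in the frame of tray_in between -0.11 and 0.11 m and z of lid_grip in the frame of tray_in between 0.028 and 0.04 m and angle between each of lid_grip, tub's own z axis and vertical below 0.12 rad and distance of tub from where it was at the start of the episode below 0.03 m); the robot touches nothing.
It fails at once if the smaller tub is moved by more than 30 mm (distance of small_tub from where it was at the start of the episode above 0.03 m).
It fails at once if the lid is let go more than 25 mm above its resting height over the tray (x of lid_grip in the frame of tray_in between -0.09 and 0.09 m and y of lid_grip in the frame of tray_in between -0.11 and 0.11 m and z of lid_grip in the frame of tray_in above 0.059 m and contact force between the fingers and lid below 0.05 N).
It also fails if it takes over 45 s, if anything falls off the work surface, if the arm or the gripper's body presses on something with over 40 N, if the wrist force passes 120 N, or if a joint passes its speed limit or range.

## Working session

There is one attempt and no reset: what is moved stays moved. The work goes in short steps, Python scripts to look and compute and a shell command to move; the robot and the scene stay as the last step left them, time stands still between calls to the robot, and variables do not carry over. Pictures are saved under pics/ and viewed, at most 10 in all, crops included, and the job is handed in when it is done.

```bash
ls; mkdir -p pics; python3 - <<'E'
from plant import manip
import cv2,pickle
d={}
for n in("top","side"):
    c=manip.capture(n);d[n]=c;cv2.imwrite(f"pics/{n}0.png",c["image"][:,:,::-1])
    print(n,c["K"],c["rvec"],c["tvec"])
pickle.dump(d,open("cam0.pkl","wb"))
s=manip.get_state();print(s)
E
```

```text
pics
top [[444.17524092   0.         283.51355659]
 [  0.         444.17524092 209.29389269]
 [  0.           0.           1.        ]] [ 2.15225635 -2.19889605  0.11625643] [   1.34349598  541.95771212 1074.95879058]
side [[431.95294872   0.         280.04749902]
 [  0.         431.95294872 216.23563056]
 [  0.           0.           1.        ]] [ 0.2506952  -2.73900349  1.39117486] [554.27537117 159.11954334 948.49852812]
{'time': 0.1, 'joint_pos': array([ 1.4101881 ,  0.50177033, -0.42679982,  1.55132296,  0.22080108,
        1.13828866, -0.21029596]), 'qd': array([-0.00052031,  0.00037574, -0.00096538, -0.00122469,  0.00045466,
        0.00069864,  0.00177338]), 'tau': array([-1.11697704e-02, -5.67869031e+01, -5.83824679e+00, -2.79913831e+01,
       -6.89959084e-02,  2.41201714e-02,  3.36703363e-05]), 'eef_pos': array([ 266.98974415, -591.90044033,  195.98060861]), 'tool_rot': array([-8.55630946e-04,  9.77627466e-01,  2.10342062e-01, -1.50448543e-04]), 'contact_force': array([-0.00431833, -0.23825521,  0.42333565]), 'moment': array([ 0.00871373, -0.02600061, -0.01200868]), 'gripper_force': 0.0, 'grip_width': 0.9976524867414285}
```

View pics/top0.png

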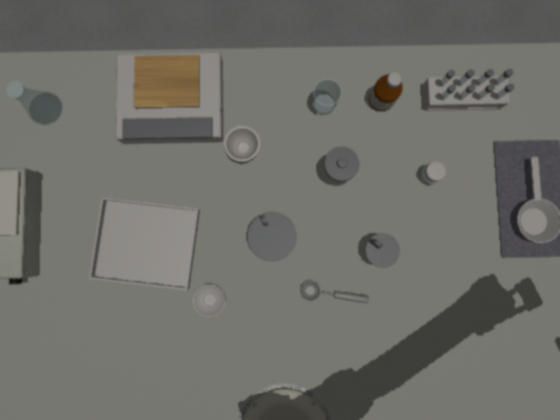

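View pics/side0.png

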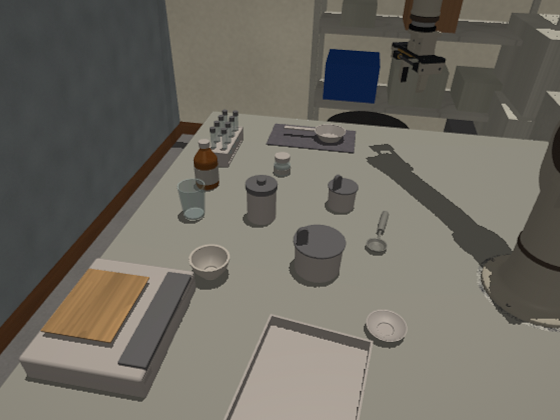

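The top view shows the wide tub's lid centred at about (272,237), with its tab near (264,221). The small tub is at (382,250), the tray spans about (92–198, 200–289), and the tall canister is at (341,165). The side view agrees: the wide tub is at (319,253) with its tab at (302,238).

```bash
cat > h.py <<'E'
import numpy as np,cv2
def ray(c,uv,z):
    R=cv2.Rodrigues(np.array(c["rvec"]))[0];t=np.array(c["tvec"]).ravel()
    d=R.T@np.linalg.inv(c["K"])@np.array([uv[0],uv[1],1.]);o=-R.T@t
    return o+d*(z-o[2])/d[2]
def proj(c,P): return cv2.projectPoints(np.array(P,float).reshape(-1,1,3),np.array(c["rvec"]),np.array(c["tvec"]),c["K"],None)[0].reshape(-1,2)
E
python3 - <<'E'
import pickle,cv2,numpy as np
from h import *
d=pickle.load(open("cam0.pkl","rb"));c=d["top"];im=c["image"]
o=cv2.cvtColor(im,cv2.COLOR_RGB2HSV)
for u,v in[(272,237),(285,245),(264,220),(310,220),(240,260),(140,240),(220,240)]:print((u,v),im[v,u],o[v,u])
# lid edges: saturation-based (bench is greenish, lid neutral)
g=im.astype(int);chroma=g[:,:,1]-g[:,:,2]
crop=im[190:275,225:320];
big=cv2.convertScaleAbs(cv2.resize(crop[:,:,::-1],None,fx=6,fy=6,interpolation=cv2.INTER_CUBIC),alpha=1.8)
cv2.imwrite("pics/lidcrop.png",big)
s=d["side"];b2=cv2.convertScaleAbs(cv2.resize(s["image"][215:290,270:365,::-1],None,fx=6,fy=6,interpolation=cv2.INTER_CUBIC),alpha=1.8)
pad=np.zeros((big.shape[0],b2.shape[1],3),np.uint8);
m=(chroma<4).astype(np.uint8)
m[:,:]=cv2.morphologyEx(m,cv2.MORPH_OPEN,np.ones((3,3)))
for ct in cv2.findContours(m,0,2)[0]:
    a=cv2.contourArea(ct)
    if a>300:print(a,cv2.boundingRect(ct),cv2.minEnclosingCircle(ct))
E
```

```text
(272, 237) [101 102 102] [ 90   3 102]
(285, 245) [102 102 103] [120   2 103]
(264, 220) [93 94 94] [90  3 94]
(310, 220) [120 120 113] [ 30  15 120]
(240, 260) [121 120 114] [ 26  15 121]
(140, 240) [143 140 137] [ 15  11 143]
(220, 240) [120 120 113] [ 30  15 120]
959.0 (362, 233, 38, 34) ((380.29730224609375, 250.0), 18.729511260986328)
1845.5 (247, 212, 49, 49) ((271.2036437988281, 235.93301391601562), 24.920333862304688)
1083.0 (320, 147, 39, 38) ((339.0, 166.0), 20.808752059936523)
5801.0 (493, 139, 67, 119) ((526.8712158203125, 198.0), 66.30438995361328)
2241.0 (120, 116, 103, 27) ((170.93472290039062, 133.84214782714844), 51.43531799316406)
785.0 (28, 93, 34, 31) ((44.34375, 107.5), 16.952035903930664)
440.0 (309, 86, 26, 28) ((323.0, 99.5), 14.396280288696289)
396.5 (422, 82, 83, 28) ((463.0, 95.0), 42.201995849609375)
1121.5 (435, 69, 79, 32) ((473.5, 83.5), 40.79838180541992)
25764.0 (0, 0, 560, 52) ((279.5, 25.5), 280.6609191894531)
```

View pics/lidcrop.png

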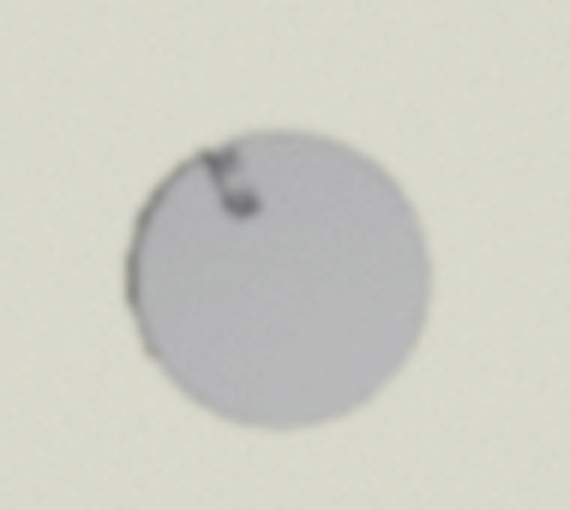

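The crop shows the lid disc centred at about (272.3,236.5) px, with the tab edges between about (260,215) and (265,225). The tab's outward direction is up and to the left.

```bash
python3 - <<'E'
import pickle,cv2,numpy as np
from h import *
from scipy.spatial.transform import Rotation as Ro
d=pickle.load(open("cam0.pkl","rb"));c=d["top"];im=c["image"]
C=ray(c,(272.3,236.5),79);print("lid",C, ray(c,(272.3+24.4,236.5),79)-C)
for p in[(264,220),(260,215),(265,225)]:
    P=ray(c,p,103);print("tab",P,np.degrees(np.arctan2(*(P-C)[1::-1])),np.hypot(*(P-C)[:2]))
m=(im.min(2)>126).astype(np.uint8);m[:195]=0;m[295:]=0;m[:,:88]=0;m[:,202:]=0
ct=max(cv2.findContours(m,0,2)[0],key=cv2.contourArea);r=cv2.minAreaRect(ct);print(r)
for p in cv2.boxPoints(r):print(ray(c,p,6))
print("tray c",ray(c,r[0],5))
print("small",ray(c,(382,250),64),"can",ray(c,(341,165),90))
from plant import manip
s=manip.get_state();R=Ro.from_quat(s["tool_rot"],scalar_first=True).as_matrix();print(R)
w=manip.capture("wrist");Rw=cv2.Rodrigues(np.array(w["rvec"]))[0];o=-Rw.T@np.array(w["tvec"]).ravel();
print("cam in tool",R.T@(o-s["eef_pos"]),"axes\n",R.T@Rw.T,w["K"][0,0])
E
```

```text
lid [473.15315483  17.9722713   79.        ] [ -1.23330506 -57.25421343   0.        ]
tab [510.58288524  35.93283774 103.        ] 25.63390880186024 41.51586040393278
tab [522.31841457  44.93626276 103.        ] 28.741943181778023 56.07387628143084
tab [499.01840408  33.83832502 103.        ] 31.525451454066634 30.343743658427616
((146.37014770507812, 242.05189514160156), (91.8826675415039, 77.76761627197266), 7.037940502166748)
[389.824491   458.30424424   6.        ]
[582.37993296 438.04148236   6.        ]
[548.98644968 208.34810675   6.        ]
[357.1472566  232.47364055   6.        ]
tray c [468.78983958 334.63947666   5.        ]
small [ 436.03355894 -241.90618615   64.        ] can [ 637.87684028 -147.65338645   90.        ]
[[ 9.11512389e-01  4.11272096e-01 -6.54115610e-04]
 [ 4.11272611e-01 -9.11510970e-01  1.60968531e-03]
 [ 6.57850997e-05 -1.73626794e-03 -9.99998491e-01]]
cam in tool [  73.50785392   -0.29875453 -187.79568386] axes
 [[ 7.15808829e-05 -9.61875172e-01 -2.73488843e-01]
 [ 9.99999997e-01  6.17801134e-05  4.44483414e-05]
 [-2.58575843e-05 -2.73488846e-01  9.61875174e-01]] 351.6712616244252
```

```bash
python3 -m handwheel '[{"offset":[0.02,-0.02,0],"angular":[0,0,0]},{"offset":[0.06,-0.06,0],"angular":[0,0,0]},{"offset":[0.10,-0.10,0],"angular":[0,0,0]},{"offset":[0.14,-0.14,0],"angular":[0,0,0]},{"offset":[0.18,-0.18,0],"angular":[0,0,0]},{"offset":[0.22,-0.22,0],"angular":[0,0,0]},{"offset":[0.26,-0.26,0],"angular":[0,0,-0.02]},{"offset":[0.30,-0.30,0],"angular":[0,0,-0.047]},{"offset":[0.34,-0.335,0],"angular":[0,0,-0.047]},{"offset":[0.38,-0.37,0],"angular":[0,0,-0.047]}]' && python3 -m handwheel '[{"offset":[0.04,-0.039,0.005],"angular":[0,0,0]},{"offset":[0.07,-0.075,0.01],"angular":[0,0,0]},{"offset":[0.092,-0.1,0.01],"angular":[0,0,0]},{"offset":[0.094,-0.107,0.011],"angular":[0,0,0]},{"offset":[0.094,-0.107,0.011],"angular":[0,0,0]},{"offset":[0.094,-0.107,0.011],"angular":[0,0,0]}]'
python3 - <<'E'
from plant import manip
import cv2,pickle
w=manip.capture("wrist");s=manip.get_state();pickle.dump((w,s),open("w1.pkl","wb"))
cv2.imwrite("pics/w1.png",cv2.convertScaleAbs(w["image"][:,:,::-1],alpha=1.6));print(s["eef_pos"],s["tool_rot"],s["time"])
E
```

```text
time: 1.4
eef_pos: [461.9, -97.5, 197.1]
tool_rot: [0.0, 0.972, 0.233, 0.0]
contact_force: [0.4, 0.3, -0.0]
grip_width: 1.0
gripper_force: 0.0
time: 2.15
eef_pos: [496.5, 37.2, 185.8]
tool_rot: [0.0, 0.973, 0.232, -0.0]
contact_force: [0.3, -1.0, -0.0]
grip_width: 0.998
gripper_force: 0.0
[496.63057685  37.22370458 185.82925307] [ 4.08527232e-04  9.72714417e-01  2.32005267e-01 -2.26862551e-04] 2.2
```

View pics/w1.png

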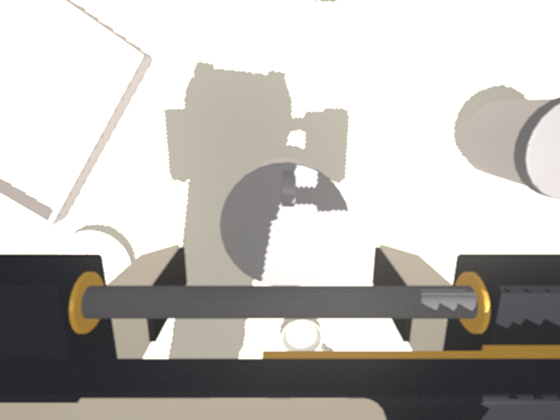

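The wrist view is washed out by my brightening. The lid is at about (285,215) and the tab near (290,187), under the gripper's shadow. I'll crop at native exposure.

```bash
python3 - <<'E'
import pickle,cv2,numpy as np
from h import *
w,s=pickle.load(open("w1.pkl","rb"));im=w["image"]
cv2.imwrite("pics/w1c.png",cv2.resize(im[145:290,205:365,::-1],None,fx=4,fy=4,interpolation=cv2.INTER_CUBIC))
for a in(20,27,34):
    u=np.array([np.cos(np.radians(a)),np.sin(np.radians(a)),0]);C=np.array([473.2,18,0])
    print(a,proj(w,[C+40*u+[0,0,103],C+28*u+[0,0,123],C+52*u+[0,0,123],C+[0,0,79]]).round(1).tolist())
E
```

```text
20 [[293.7, 191.7], [292.7, 213.5], [297.0, 182.0], [286.7, 229.2]]
27 [[287.6, 191.4], [288.1, 213.2], [288.3, 181.5], [286.7, 229.2]]
34 [[281.4, 191.7], [283.5, 213.5], [279.5, 182.1], [286.7, 229.2]]
```

View pics/w1c.png

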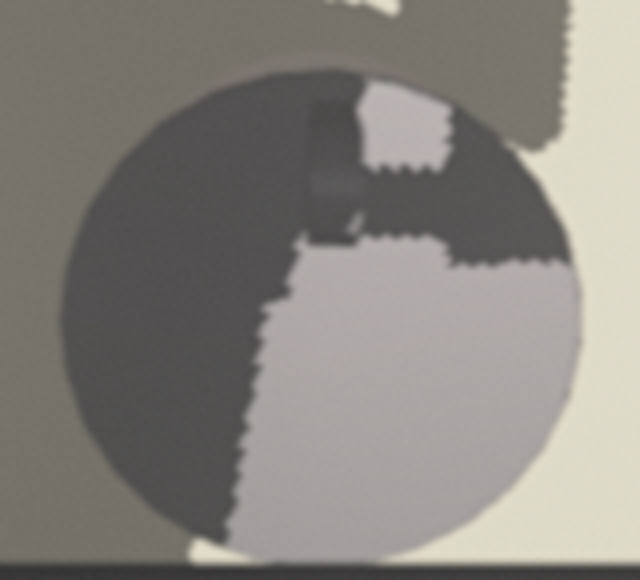

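The native crop shows the lid disc spanning u 220–350 and v 162–285. The tab runs vertically at u≈289 and its inner top edge is at v≈206, so the tool yaw matches the tab.

```bash
python3 - <<'E'
import pickle,numpy as np
from h import *
from scipy.spatial.transform import Rotation as Ro
w,s=pickle.load(open("w1.pkl","rb"))
R=Ro.from_quat(s["tool_rot"],scalar_first=True).as_matrix()
f=lambda u,v,z:(R.T@(ray(w,(u,v),z)-s["eef_pos"])).round(1)
print("L",f(220.5,225,79),"R",f(350.5,225,79),"T",f(286,162.5,79),"B",f(286,285.5,79))
print("tab inner top",f(288,206,123),"outer base",f(289,170,79),"outer top?",f(289,193,123),"L",f(282.3,200,123),"R",f(295.5,200,123))
print(np.degrees(np.arctan2(R[1,0],R[0,0])),R[:,2])
E
```

```text
L [-25.6 -52.  106.8] R [-25.6  62.8 106.9] T [ 29.7   5.5 106.8] B [-84.8   6.2 106.9]
tab inner top [ 4.   6.3 62.8] outer base [ 23.4   8.1 106.8] outer top? [13.9  7.  62.8] L [ 8.6  2.1 62.8] R [ 8.6 11.8 62.8]
26.8303085686789 [-2.51784009e-04 -9.00027270e-04 -9.99999563e-01]
```

```bash
python3 -m handwheel '[{"offset":[0.013,0.007,0.01],"angular":[0,0,0.02]},{"offset":[0.013,0.007,0.035],"angular":[0,0,0.02]},{"offset":[0.013,0.007,0.06],"angular":[0,0,0.02]},{"offset":[0.013,0.007,0.08],"angular":[0,0,0.02]},{"offset":[0.013,0.007,0.092],"angular":[0,0,0.02]},{"offset":[0.013,0.007,0.097],"angular":[0,0,0.02]},{"offset":[0.013,0.007,0.098],"angular":[0,0,0.02]}]' && python3 -m handwheel '[{"offset":[0,0,0],"angular":[0,0,0]},{"offset":[0,0,0],"angular":[0,0,0]},{"offset":[0,0,0],"angular":[0,0,0]},{"offset":[0,0,0],"angular":[0,0,0]},{"offset":[0,0,0],"angular":[0,0,0]},{"offset":[0,0,0],"angular":[0,0,0]},{"offset":[0,0,0],"angular":[0,0,0]},{"offset":[0,0,0],"angular":[0,0,0]},{"offset":[0,0,0],"angular":[0,0,0]},{"offset":[0,0,0],"angular":[0,0,0]}]' 0 30
```

```text
time: 3.08
eef_pos: [511.8, 38.5, 88.2]
tool_rot: [0.0, 0.975, 0.223, 0.0]
contact_force: [-0.1, -0.2, 0.7]
grip_width: 1.002
gripper_force: 0.0
time: 4.32
eef_pos: [512.3, 38.7, 89.3]
tool_rot: [0.001, 0.975, 0.223, 0.001]
contact_force: [-3.6, -1.1, 13.8]
grip_width: 0.012
gripper_force: 6.7
```

```bash
python3 - <<'E'
from plant import manip
import cv2,pickle,numpy as np
ims=[]
for n,(r,c) in dict(wrist=(200,280),side=(240,310)).items():
    w=manip.capture(n);pickle.dump(w,open(n+"2.pkl","wb"));im=w["image"][:,:,::-1]
    if n=="wrist": im=cv2.resize(im[100:320,140:420],(400,314))
    else: im=cv2.resize(im[150:310,220:420],(400,320))[:314]
    ims.append(cv2.convertScaleAbs(im,alpha=1.3))
cv2.imwrite("pics/p2.png",np.hstack(ims))
s=manip.get_state();print(s["contact_force"],s["gripper_force"],s["grip_width"],s["eef_pos"],s["moment"])
E
```

```text
[-2.56750202 -1.12429216 11.07586122] 5.932313986122608 0.004237272059649121 [512.21729562  38.58774773  89.28348042] [-0.25367463  0.74522586  0.01980416]
```

View pics/p2.png

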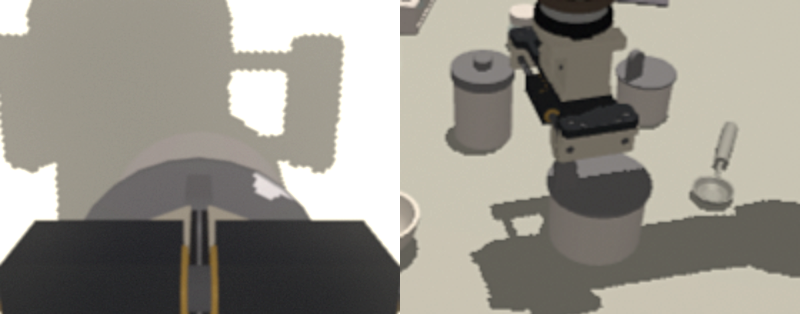

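The wrist view shows the fingers shut with the tab visible beyond them on the +x side. In the side crop the tab is still at about (302,238) native, so it hasn't moved, and the fingers closed on the wrong side of it. I'll check this with the side-camera projection.

```bash
python3 - <<'E'
import pickle,numpy as np
from h import *
w=pickle.load(open("wrist2.pkl","rb"));s=pickle.load(open("side2.pkl","rb"));s0=pickle.load(open("cam0.pkl","rb"))["side"];t0=pickle.load(open("cam0.pkl","rb"))["top"]
T=[512.2,38.6,89.3]
print("TCP side",proj(s,[T,[512,38.6,108]]),"wrist",proj(w,[T]))
C=np.array([475,18,0]);u=np.array([np.cos(.454),np.sin(.454),0])
for n,c in(("side",s),("wrist",w),("top",t0)):print(n,proj(c,[C+[0,0,79],C+28*u+[0,0,123],C+52*u+[0,0,123],C+28*u+[0,0,79],C+52*u+[0,0,79]]).round(0).tolist())
a=s0["image"][205:290,265:370,::-1];b=s["image"][205:290,265:370,::-1]
cv2.imwrite("pics/s3.png",cv2.convertScaleAbs(cv2.resize(np.hstack([a,b]),None,fx=3.8,fy=3.8,interpolation=cv2.INTER_CUBIC),alpha=1.5))
E
```

```text
TCP side [[300.95229603 239.11194596]
 [301.47890126 232.30785453]] wrist [[279.66699189 242.68308094]]
side [[319.0, 239.0], [308.0, 225.0], [297.0, 227.0], [307.0, 241.0], [296.0, 243.0]]
wrist [[283.0, 300.0], [284.0, 295.0], [284.0, 250.0], [283.0, 259.0], [283.0, 221.0]]
top [[272.0, 236.0], [266.0, 224.0], [261.0, 214.0], [267.0, 225.0], [262.0, 216.0]]
```

View pics/s3.png

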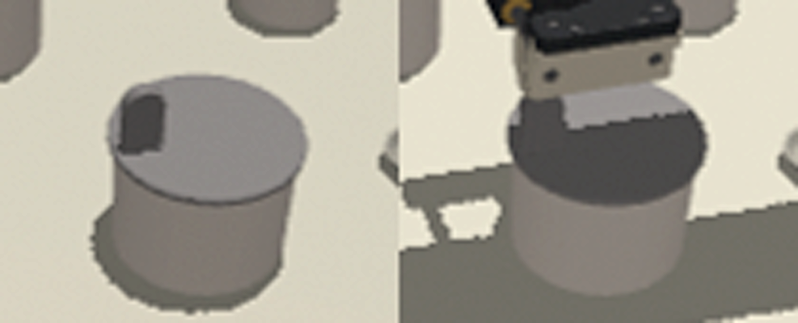

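```bash
python3 - <<'E'
import pickle,cv2
w=pickle.load(open("wrist2.pkl","rb"))
cv2.imwrite("pics/w4.png",cv2.convertScaleAbs(cv2.resize(w["image"][205:320,210:360,::-1],None,fx=5,fy=5,interpolation=cv2.INTER_CUBIC),alpha=2))
E
```

```text
(no output)
```

View pics/w4.png

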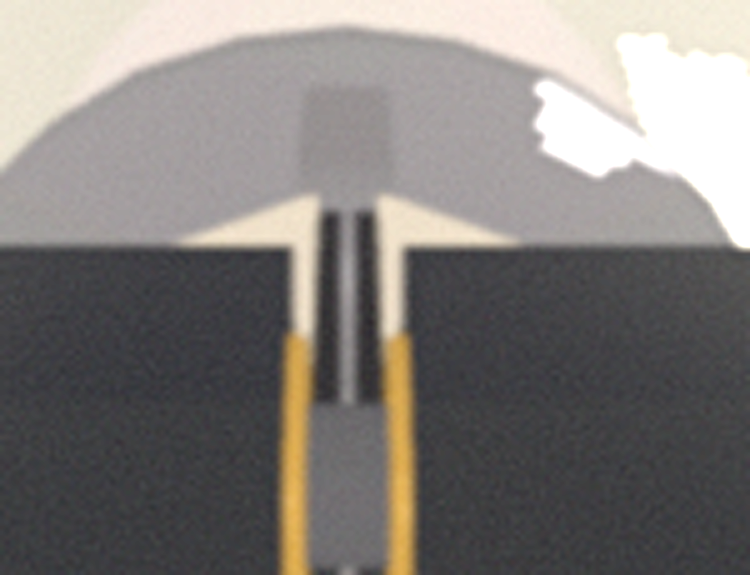

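The zoom shows the pads nearly touching, with their tips at v≈247 native and nothing between them. The tab's outer face sits ahead of them at v 222–241. Before reopening, I'll check where the real fingertips lie relative to the reported TCP.

```bash
python3 - <<'E'
import pickle,numpy as np
from h import *
from scipy.spatial.transform import Rotation as Ro
w,s=pickle.load(open("w1.pkl","rb"));R=Ro.from_quat(s["tool_rot"],scalar_first=True).as_matrix()
for x in(9.5,0,-9.5):print(x,[proj(w,[R@[x,y,z]+s["eef_pos"]])[0].round(0).tolist() for y,z in((46,0),(46,-38),(46,-66),(65,0),(0,0))])
# rays from both wrist photos, tool frame
w2=pickle.load(open("wrist2.pkl","rb"))
R2=cv2.Rodrigues(np.array(w["rvec"]))[0]
f=lambda u,v,zt:(R.T@(ray(w,(u,v),s["eef_pos"][2]-zt)-s["eef_pos"])).round(1)
for v in(222,241,244,247,285):print(v,"z+10",f(280,v,10),"z0",f(280,v,0),"z-34",f(280,v,-34))
im=w["image"]
print("hover column profile L finger u=160..", im[235:345:5,165].tolist())
im=w2["image"];print([im[v,280].tolist() for v in range(218,262,2)])
t=pickle.load(open("cam0.pkl","rb"))
E
```

```text
9.5 [[361.0, 226.0], [380.0, 253.0], [400.0, 282.0], [395.0, 226.0], [280.0, 226.0]]
0 [[360.0, 242.0], [378.0, 272.0], [398.0, 304.0], [393.0, 242.0], [280.0, 242.0]]
-9.5 [[359.0, 258.0], [377.0, 290.0], [396.0, 325.0], [392.0, 258.0], [280.0, 258.0]]
222 z+10 [ 8.9  0.3 10. ] z0 [12.1  0.2 -0. ] z-34 [ 23.2   0.1 -34. ]
241 z+10 [-3.1  0.3 10. ] z0 [ 0.7  0.2 -0. ] z-34 [ 13.9   0.1 -34. ]
244 z+10 [-5.1  0.3 10. ] z0 [-1.1  0.2  0. ] z-34 [ 12.4   0.1 -34. ]
247 z+10 [-7.   0.3 10. ] z0 [-2.9  0.2  0. ] z-34 [ 10.9   0.1 -34. ]
285 z+10 [-32.4   0.3  10. ] z0 [-27.1   0.3   0. ] z-34 [ -8.9   0.2 -34. ]
hover column profile L finger u=160.. [[222, 218, 201], [222, 218, 200], [224, 219, 201], [121, 114, 102], [122, 114, 103], [122, 115, 103], [104, 98, 89], [37, 35, 35], [36, 34, 32], [37, 35, 33], [44, 42, 41], [57, 55, 55], [57, 55, 56], [58, 57, 60], [60, 58, 58], [55, 56, 56], [59, 58, 60], [56, 53, 50], [205, 200, 183], [221, 217, 199], [220, 216, 197], [220, 216, 198]]
[[83, 82, 80], [83, 82, 82], [78, 74, 76], [76, 73, 74], [75, 72, 73], [76, 74, 74], [74, 71, 70], [76, 73, 72], [74, 71, 73], [77, 74, 74], [77, 74, 75], [77, 76, 76], [77, 76, 75], [79, 77, 78], [77, 74, 75], [67, 65, 66], [66, 65, 64], [65, 64, 64], [68, 65, 66], [72, 71, 70], [72, 71, 71], [72, 69, 71]]
```

The tips appear at about z = −32 in the tool frame (v≈247), and the contact was upward. So the real fingertips are roughly 33 mm higher than the reported TCP, and the fingers shut over the top of the tab. I'll reopen, go deeper while watching the force, and close again.

```bash
python3 -m handwheel '[{"offset":[0,0,-0.005],"angular":[0,0,0]},{"offset":[0,0,-0.008],"angular":[0,0,0]},{"offset":[0,0,-0.008],"angular":[0,0,0]},{"offset":[0,0,-0.008],"angular":[0,0,0]},{"offset":[0,0,-0.008],"angular":[0,0,0]},{"offset":[0,0,-0.008],"angular":[0,0,0]},{"offset":[0,0,-0.008],"angular":[0,0,0]}]' 0.09 30
python3 - <<'E'
from plant import manip
import cv2,pickle,numpy as np
w=manip.capture("wrist");pickle.dump((w,manip.get_state()),open("w5.pkl","wb"))
t=manip.capture("side");pickle.dump(t,open("side5.pkl","wb"))
a=cv2.resize(w["image"][150:320,130:430,::-1],(800,453))
cv2.imwrite("pics/w5.png",cv2.convertScaleAbs(a,alpha=1.6))
E
```

```text
time: 5.3
eef_pos: [511.5, 38.7, 95.9]
tool_rot: [-0.0, 0.975, 0.223, -0.0]
contact_force: [-0.7, 0.4, -0.8]
grip_width: 0.715
gripper_force: 0.0
```

View pics/w5.png

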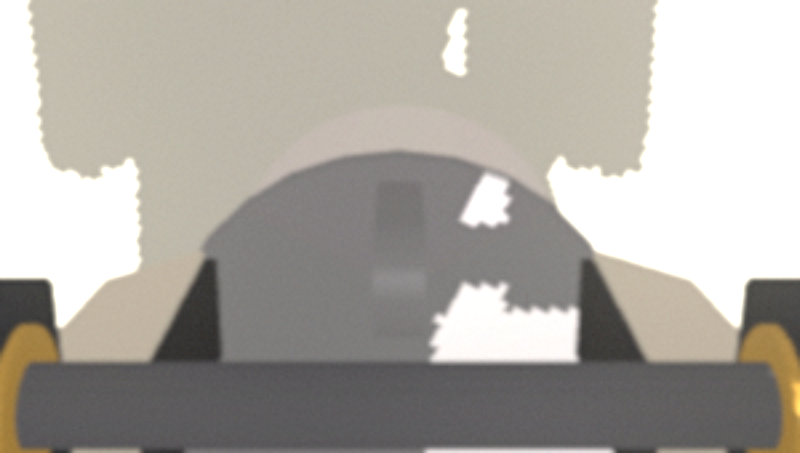

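The tab stands between the open fingers: its base is at v≈218, its top edges at v≈251 and 276, and u≈280. The pad tips are at v≈247. It is centred, so I'll descend in guarded stages.

```bash
python3 -m handwheel '[{"offset":[-0.001,0,0.004],"angular":[0,0,0]},{"offset":[-0.002,0,0.010],"angular":[0,0,0]},{"offset":[-0.002,0,0.014],"angular":[0,0,0]},{"offset":[-0.002,0,0.016],"angular":[0,0,0]}]' 0.09 && python3 -m handwheel '[{"offset":[0,0,0.002],"angular":[0,0,0]},{"offset":[0,0,0.004],"angular":[0,0,0]},{"offset":[0,0,0.004],"angular":[0,0,0]}]'
```

```text
time: 5.9
eef_pos: [509.4, 37.8, 79.5]
tool_rot: [-0.0, 0.975, 0.224, -0.0]
contact_force: [-0.5, -0.1, 0.2]
grip_width: 0.976
gripper_force: 0.0
time: 6.28
eef_pos: [509.7, 37.9, 75.8]
tool_rot: [-0.0, 0.975, 0.224, -0.0]
contact_force: [-0.0, -0.4, -0.9]
grip_width: 0.981
gripper_force: 0.0
```

No contact at TCP z=76, which is below the disc top at 79. That confirms the tips are higher than reported, so I'll continue down and close.

```bash
python3 -m handwheel '[{"offset":[0,0,0.004],"angular":[0,0,0]},{"offset":[0,0,0.009],"angular":[0,0,0]},{"offset":[0,0,0.013],"angular":[0,0,0]},{"offset":[0,0,0.014],"angular":[0,0,0]}]' && python3 -m handwheel '[{"offset":[0,0,0],"angular":[0,0,0]},{"offset":[0,0,0],"angular":[0,0,0]},{"offset":[0,0,0],"angular":[0,0,0]},{"offset":[0,0,0],"angular":[0,0,0]},{"offset":[0,0,0],"angular":[0,0,0]},{"offset":[0,0,0],"angular":[0,0,0]},{"offset":[0,0,0],"angular":[0,0,0]},{"offset":[0,0,0],"angular":[0,0,0]},{"offset":[0,0,0],"angular":[0,0,0]},{"offset":[0,0,0],"angular":[0,0,0]}]' 0 30
```

```text
time: 6.78
eef_pos: [509.4, 37.8, 61.5]
tool_rot: [-0.0, 0.975, 0.224, -0.0]
contact_force: [1.5, -0.8, 1.1]
grip_width: 0.98
gripper_force: 0.0
time: 8.02
eef_pos: [509.7, 37.9, 61.9]
tool_rot: [-0.0, 0.975, 0.224, 0.0]
contact_force: [-0.1, 0.3, -0.2]
grip_width: 0.107
gripper_force: 30.0
```

Gripped at 9.8 mm and 30 N. Now I'll tip about the far edge.

```bash
python3 -m handwheel '[{"offset":[0.0005,0,-0.004],"angular":[0,0.044,0]},{"offset":[0.001,0,-0.008],"angular":[0,0.087,0]},{"offset":[0.001,0,-0.0125],"angular":[0,0.131,0]},{"offset":[0.001,0,-0.0165],"angular":[0,0.175,0]},{"offset":[0.0005,0,-0.0205],"angular":[0,0.218,0]},{"offset":[0,0,-0.025],"angular":[0,0.265,0]},{"offset":[0,0,-0.025],"angular":[0,0.265,0]},{"offset":[0,0,-0.025],"angular":[0,0.265,0]},{"offset":[0,0,-0.025],"angular":[0,0.265,0]},{"offset":[0,0,-0.025],"angular":[0,0.265,0]}]'
python3 - <<'E'
from plant import manip
import cv2,pickle
from h import *
c=manip.capture("side");pickle.dump(c,open("side6.pkl","wb"))
cv2.imwrite("pics/s6.png",cv2.convertScaleAbs(cv2.resize(c["image"][180:300,240:400,::-1],(800,600)),alpha=1.5))
E
```

```text
time: 9.28
eef_pos: [510.0, 38.2, 86.9]
tool_rot: [-0.03, 0.966, 0.222, 0.129]
contact_force: [-0.6, -0.4, -0.5]
grip_width: 0.107
gripper_force: 30.0
```

View pics/s6.png

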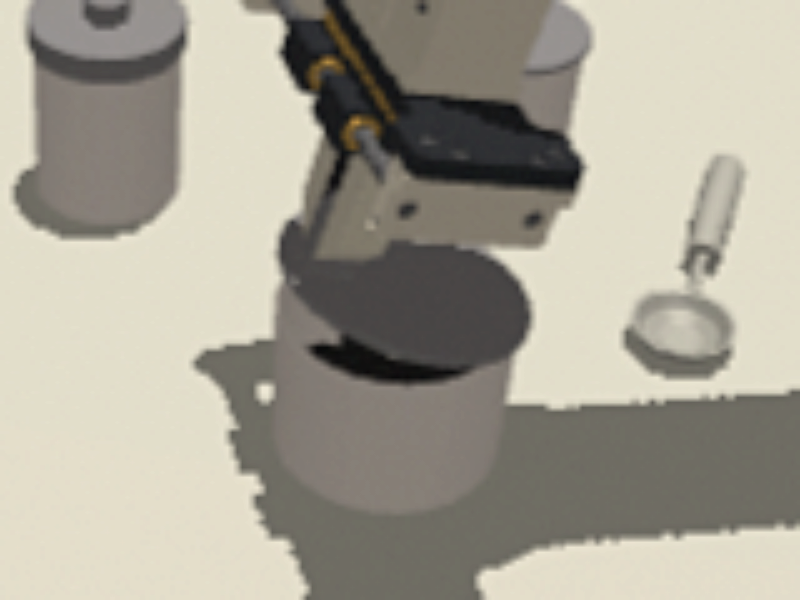

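The side view shows the lid tipped roughly 15° at the tab, with its far edge resting on the rim near (500,350) in the crop. The tub is upright. Now I'll lift, level and carry.

```bash
python3 -m handwheel '[{"offset":[0.003,0,-0.010],"angular":[0,0,0]},{"offset":[0.009,0,-0.03],"angular":[0,0,0]},{"offset":[0.016,0,-0.055],"angular":[0,0,0]},{"offset":[0.022,0,-0.08],"angular":[0,-0.05,0]},{"offset":[0.026,0,-0.095],"angular":[0,-0.12,0]},{"offset":[0.026,0,-0.0965],"angular":[0,-0.19,0]},{"offset":[0.026,0,-0.0965],"angular":[0,-0.25,0]},{"offset":[0.026,0,-0.0965],"angular":[0,-0.265,0]},{"offset":[0.026,0,-0.0965],"angular":[0,-0.265,0]}]'
python3 - <<'E'
from plant import manip
from scipy.spatial.transform import Rotation as Ro
s=manip.get_state();R=Ro.from_quat(s["tool_rot"],scalar_first=True).as_matrix()
print(R.round(4));import numpy as np
print(R.T@(np.array([504.6,352.6,s["eef_pos"][2]])-s["eef_pos"]))
E
```

```text
time: 10.45
eef_pos: [509.4, 38.2, 186.9]
tool_rot: [-0.0, 0.975, 0.224, 0.0]
contact_force: [-0.3, 0.1, -0.4]
grip_width: 0.105
gripper_force: 30.0
[[ 8.998e-01  4.363e-01  3.000e-04]
 [ 4.363e-01 -8.998e-01  9.000e-04]
 [ 6.000e-04 -7.000e-04 -1.000e+00]]
[ 1.32827029e+02 -2.85007410e+02  2.76357765e-01]
```

```bash
python3 -m handwheel '[{"offset":[0.006,-0.014,0],"angular":[0,0,0]},{"offset":[0.02,-0.043,0],"angular":[0,0,0]},{"offset":[0.035,-0.075,0],"angular":[0,0,0]},{"offset":[0.05,-0.107,0],"angular":[0,0,0]},{"offset":[0.065,-0.14,0],"angular":[0,0,0]},{"offset":[0.08,-0.172,0],"angular":[0,0,0]},{"offset":[0.095,-0.204,0],"angular":[0,0,0]},{"offset":[0.11,-0.237,0],"angular":[0,0,0]},{"offset":[0.123,-0.264,0],"angular":[0,0,0]},{"offset":[0.131,-0.28,0],"angular":[0,0,0]}]' && python3 -m handwheel '[{"offset":[0.002,-0.005,0.01],"angular":[0,0,0]},{"offset":[0.002,-0.005,0.04],"angular":[0,0,0]},{"offset":[0.002,-0.005,0.075],"angular":[0,0,0]},{"offset":[0.002,-0.005,0.11],"angular":[0,0,0]},{"offset":[0.002,-0.005,0.14],"angular":[0,0,0]},{"offset":[0.002,-0.005,0.155],"angular":[0,0,0]},{"offset":[0.002,-0.005,0.16],"angular":[0,0,0]},{"offset":[0.002,-0.005,0.16],"angular":[0,0,0]}]'
python3 - <<'E'
from plant import manip
from h import *
c=manip.capture("top");im=c["image"].astype(int);g=im[:,:,1]-im[:,:,2]
import pickle;pickle.dump(c,open("top7.pkl","wb"))
s=manip.get_state();print(s["eef_pos"],s["contact_force"])
E
```

```text
time: 11.7
eef_pos: [504.1, 349.2, 187.1]
tool_rot: [-0.001, 0.974, 0.225, 0.0]
contact_force: [-0.3, -1.0, -1.7]
grip_width: 0.108
gripper_force: 30.0
time: 12.7
eef_pos: [505.6, 352.3, 27.4]
tool_rot: [-0.0, 0.975, 0.223, 0.0]
contact_force: [0.7, 0.7, -1.1]
grip_width: 0.108
gripper_force: 30.0
[505.85467978 352.65091946  27.88364151] [ 0.17759909 -1.06815299 -1.27919293]
```

```bash
python3 -m handwheel '[{"offset":[0,0,0.006],"angular":[0,0,0]},{"offset":[0,0,0.014],"angular":[0,0,0]},{"offset":[0,0,0.020],"angular":[0,0,0]},{"offset":[0,0,0.022],"angular":[0,0,0]},{"offset":[0,0,0.022],"angular":[0,0,0]}]' && python3 -m handwheel '[{"offset":[0,0,0.002],"angular":[0,0,0]},{"offset":[0,0,0.004],"angular":[0,0,0]},{"offset":[0,0,0.004],"angular":[0,0,0]}]' && python3 -m handwheel '[{"offset":[0,0,0.001],"angular":[0,0,0]},{"offset":[0,0,0.003],"angular":[0,0,0]},{"offset":[0,0,0.003],"angular":[0,0,0]}]'
```

```text
time: 13.38
eef_pos: [504.9, 352.2, 4.6]
tool_rot: [0.0, 0.975, 0.224, -0.0]
contact_force: [0.9, 0.4, -1.1]
grip_width: 0.105
gripper_force: 30.0
time: 13.75
eef_pos: [505.0, 352.1, 0.7]
tool_rot: [0.0, 0.975, 0.223, -0.0]
contact_force: [-0.5, 0.6, -0.2]
grip_width: 0.11
gripper_force: 30.0
time: 14.12
eef_pos: [505.0, 352.1, -2.3]
tool_rot: [0.0, 0.975, 0.223, -0.0]
contact_force: [-0.1, 0.1, -0.2]
grip_width: 0.104
gripper_force: 30.0
```

```bash
python3 -m handwheel '[{"offset":[0,0,0.001],"angular":[0,0,0]},{"offset":[0,0,0.002],"angular":[0,0,0]},{"offset":[0,0,0.002],"angular":[0,0,0]}]' && python3 -m handwheel '[{"offset":[0,0,0.001],"angular":[0,0,0]},{"offset":[0,0,0.002],"angular":[0,0,0]},{"offset":[0,0,0.002],"angular":[0,0,0]}]'
```

```text
time: 14.5
eef_pos: [505.2, 352.3, -3.1]
tool_rot: [0.0, 0.975, 0.224, 0.0]
contact_force: [-2.5, -1.9, 6.8]
grip_width: 0.106
gripper_force: 30.0
time: 14.88
eef_pos: [505.5, 352.4, -3.3]
tool_rot: [0.001, 0.975, 0.223, 0.001]
contact_force: [-4.2, -5.4, 21.2]
grip_width: 0.108
gripper_force: 30.0
```

The lid touches down at z≈−3, as predicted. I'll ease off slightly, release and go straight up.

```bash
python3 -m handwheel '[{"offset":[0,0,-0.002],"angular":[0,0,0]},{"offset":[0,0,-0.002],"angular":[0,0,0]}]' && python3 -m handwheel '[{"offset":[0,0,0],"angular":[0,0,0]},{"offset":[0,0,0],"angular":[0,0,0]},{"offset":[0,0,0],"angular":[0,0,0]},{"offset":[0,0,0],"angular":[0,0,0]},{"offset":[0,0,0],"angular":[0,0,0]},{"offset":[0,0,0],"angular":[0,0,0]}]' 0.05 && python3 -m handwheel '[{"offset":[0,0,-0.01],"angular":[0,0,0]},{"offset":[0,0,-0.03],"angular":[0,0,0]},{"offset":[0,0,-0.06],"angular":[0,0,0]},{"offset":[0,0,-0.1],"angular":[0,0,0]},{"offset":[-0.02,0.04,-0.14],"angular":[0,0,0]},{"offset":[-0.04,0.08,-0.18],"angular":[0,0,0]},{"offset":[-0.06,0.12,-0.19],"angular":[0,0,0]},{"offset":[-0.07,0.13,-0.19],"angular":[0,0,0]},{"offset":[-0.07,0.13,-0.19],"angular":[0,0,0]}]'
python3 - <<'E'
from plant import manip
from h import *
import pickle
c0=pickle.load(open("cam0.pkl","rb"))["top"]
c=manip.capture("top");pickle.dump(c,open("top8.pkl","wb"));im=c["image"].astype(int)
m=((im.max(2)<115)&(im.min(2)>40)).astype(np.uint8);m[:198]=0;m[292:]=0;m[:,:98]=0;m[:,196:]=0
m=cv2.morphologyEx(m,cv2.MORPH_OPEN,np.ones((5,5)))
for ct in cv2.findContours(m,0,2)[0]:
    if cv2.contourArea(ct)>200:
        p,r=cv2.minEnclosingCircle(ct);print(cv2.contourArea(ct),p,r,ray(c,p,14),cv2.fitEllipse(ct))
# tub: still in place?
w=manip.capture("side");s0=pickle.load(open("cam0.pkl","rb"))["side"]["image"];pickle.dump(w,open("side8.pkl","wb"))
for i in(c,w):pass
for nm,a,b,(u0,u1,v0,v1) in(("top tub",c0["image"],c["image"],(235,310,200,275)),("side tub",s0,w["image"],(285,355,225,285)),("top small",c0["image"],c["image"],(355,410,225,275))):
    d=np.abs(a[v0:v1,u0:u1].astype(int)-b[v0:v1,u0:u1]).mean(2);print(nm,d.mean(),(d>15).mean())
E
```

```text
time: 15.12
eef_pos: [505.5, 352.6, -3.2]
tool_rot: [-0.0, 0.975, 0.224, 0.001]
contact_force: [-1.2, -1.8, 8.0]
grip_width: 0.104
gripper_force: 30.0
time: 15.88
eef_pos: [505.1, 352.2, -4.2]
tool_rot: [0.0, 0.975, 0.223, -0.0]
contact_force: [0.3, -0.2, 0.4]
grip_width: 0.542
gripper_force: 0.0
time: 17.0
eef_pos: [498.6, 204.1, 186.6]
tool_rot: [0.0, 0.975, 0.223, 0.0]
contact_force: [0.8, 0.1, -1.1]
grip_width: 0.547
gripper_force: 0.0
205.5 (117.5, 274.5) 20.11228370666504 [390.2269302  402.27143506  14.        ] ((118.36588287353516, 276.7624206542969), (6.696183681488037, 49.4853515625), 147.78147888183594)
1524.5 (175.55796813964844, 236.96859741210938) 40.94218826293945 [479.56883508 259.63677     14.        ] ((176.87826538085938, 234.5582275390625), (28.652494430541992, 91.10832977294922), 144.73277282714844)
top tub 18.47845925925926 0.3176888888888889
side tub 24.44214285714286 0.2969047619047619
top small 7.326545454545455 0.0
```

The arm obscures the view, so I'll move it well away and check again.

```bash
python3 -m handwheel '[{"offset":[-0.02,0.03,-0.02],"angular":[0,0,0]},{"offset":[-0.04,0.07,-0.04],"angular":[0,0,0]},{"offset":[-0.06,0.11,-0.05],"angular":[0,0,0]},{"offset":[-0.08,0.15,-0.05],"angular":[0,0,0]},{"offset":[-0.10,0.19,-0.05],"angular":[0,0,0]},{"offset":[-0.12,0.23,-0.05],"angular":[0,0,0]},{"offset":[-0.14,0.27,-0.05],"angular":[0,0,0]},{"offset":[-0.16,0.31,-0.05],"angular":[0,0,0]},{"offset":[-0.18,0.35,-0.05],"angular":[0,0,0]},{"offset":[-0.20,0.39,-0.05],"angular":[0,0,0]}]' && python3 -m handwheel '[{"offset":[-0.04,0.04,0],"angular":[0,0,0]},{"offset":[-0.08,0.08,0],"angular":[0,0,0]},{"offset":[-0.11,0.11,0],"angular":[0,0,0]},{"offset":[-0.12,0.12,0],"angular":[0,0,0]},{"offset":[-0.12,0.12,0],"angular":[0,0,0]}]'
python3 - <<'E'
from plant import manip
from h import *
import pickle
c0=pickle.load(open("cam0.pkl","rb"))["top"]
c=manip.capture("top");pickle.dump(c,open("top9.pkl","wb"));im=c["image"].astype(int)
m=((im.max(2)<115)&(im.min(2)>40)).astype(np.uint8);m[:205]=0;m[283:]=0;m[:,:105]=0;m[:,192:]=0
m=cv2.morphologyEx(m,cv2.MORPH_OPEN,np.ones((5,5)))
for ct in cv2.findContours(m,0,2)[0]:
    if cv2.contourArea(ct)>100:
        p,r=cv2.minEnclosingCircle(ct);print(cv2.contourArea(ct),p,r,ray(c,p,14),cv2.fitEllipse(ct))
# tub rim: dark open mouth or edges
g=c["image"][195:280,225:320];gray=cv2.cvtColor(g,cv2.COLOR_RGB2GRAY)
h=cv2.HoughCircles(cv2.GaussianBlur(gray,(3,3),0),cv2.HOUGH_GRADIENT,1,10,param1=60,param2=10,minRadius=19,maxRadius=25)
for q in h[0][:3]:print("tub",ray(c,(q[0]+225,q[1]+195),75),q[2])
# tray region ascii, every 5 px
for v in range(202,286,6):print(" ".join(f"{im[v,u].mean():3.0f}" for u in range(100,200,5)))
s=manip.get_state();print(s["eef_pos"],s["contact_force"])
E
```

```text
time: 18.35
eef_pos: [489.9, -232.7, 235.6]
tool_rot: [-0.001, 0.974, 0.225, 0.0]
contact_force: [0.1, 0.6, -0.2]
grip_width: 0.543
gripper_force: 0.0
time: 18.98
eef_pos: [433.9, -392.7, 235.3]
tool_rot: [-0.001, 0.975, 0.224, 0.0]
contact_force: [0.4, 1.0, -0.4]
grip_width: 0.546
gripper_force: 0.0
1629.0 (145.6886749267578, 241.40565490722656) 23.71613311767578 [470.15363364 333.65407605  14.        ] ((145.50709533691406, 241.54493713378906), (44.87624740600586, 46.49006652832031), 61.48908233642578)
tub [473.34126467  19.92089257  75.        ] 20.5
128  85 140 135 132 127 128 128 127 129 128 125 124 122 123 122 122 122 122 122
129 110 142 142 142 143 143 143 144 143 144 143 144 140 136 127 128 133 132 132
121 131 142 142 143 143 143 144 144 144 144 145 146 145 146 146 147 147 147 146
 96 140 142 142 143 143 143 132 102  92  95 123 144 146 146 146 147 147 147 138
 78 142 142 143 143 143  98  72  78  92  93  94  93 139 146 146 147 147 148 126
 82 142 143 143 143 102  91  78  78  94  93  93  94  91 146 147 147 147 148 104
103 143 143 143 142  91  91  91  93  92  93  94  95  95 144 147 147 147 148  91
128 143 143 143 142  91  91  92  93  93  93  94  95  95 143 147 147 148 148 102
139 143 143 143 144  93  91  92  93  93  94  94  94  92 146 147 147 147 148 111
142 143 143 143 143 137  92  93  92  93  93  94  95 139 146 147 147 148 141 121
142 143 143 144 143 143 142 103  93  93  94 101 146 147 147 147 148 148 128 122
143 143 143 144 144 144 144 145 144 145 145 146 147 146 147 147 148 148 105 122
141 143 143 144 143 143 145 145 145 145 145 146 146 146 147 148 148 149  93 122
127 131 128 121 112 113 128 128 131 143 145 145 147 146 147 147 148 148  92 123
[ 434.55885895 -391.49328545  235.57956096] [-0.43868709 -0.24546777  0.20971389]
```

The lid lies as a full circle centred in the tray at (470,334), and the tub is still in place at (473,20). The arm is clear of everything.

```bash
python3 -c "
from plant import manip
print(manip.finish_job())"
```

```text
the job is handed in; nothing more can be done
None
```

The job is handed in: I tipped the lid about 15° on the rim, lifted it off and set it down flat near the middle of the tray; the last images show the tub where it stood and the small tub unchanged. No verdict came back, and my first grip closed over the top of the tab before the second one held.

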